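# Charge the wash pot with grinding balls and hold the shaker clamp home

### The job

The steel grinding balls in the white beaker are to be washed on the orbital shaker: tip all five out of the beaker into the steel pot on the platform, then stand the empty beaker upright on the bench again and let go of it. Then push the shaker's sprung clamp arm back past its last ratchet click and on to its stop so that its pad squeezes the pot, and finish while still holding it pressed there, so that the lock knob can be tightened. Leave everything else on the bench as it stands.

Things in the scene. Friction and masses are not known exactly. Their poses are not given: they have to be found in the camera images.
- beaker_mid (a point): Plain white plastic beaker holding the five balls, standing on the bench (z = 0): open, round, slightly flared, 80 mm high, 54 mm across the foot, 64 mm across the mouth outside, wall 2.5 mm, floor 3 mm, about 70 g empty. The point is on its axis, half-way up (40 mm above its foot, where it is 59 mm across); z points from foot to mouth.
- ball0_center (a point): A loose steel grinding ball, 16 mm in diameter, 17 g, lying in the beaker; the point is its centre.
- ball1_center (a point): A loose steel grinding ball, 16 mm in diameter, 17 g, lying in the beaker; the point is its centre.
- ball2_center (a point): A loose steel grinding ball, 16 mm in diameter, 17 g, lying in the beaker; the point is its centre.
- ball3_center (a point): A loose steel grinding ball, 16 mm in diameter, 17 g, lying in the beaker; the point is its centre.
- ball4_center (a point): A loose steel grinding ball, 16 mm in diameter, 17 g, lying in the beaker; the point is its centre.
- pot: Round stainless wash pot standing loose on the shaker's platform, close to the two studs: 110 mm outside diameter, 70 mm high, wall 2.5 mm, floor 3 mm, about 280 g, open on top. Origin: centre of its underside, 92 mm above the bench; its rim is 162 mm above the bench.
- shaker: Orbital shaker, off, fixed: white housing 270 x 270 mm; its 240 x 240 mm rubber-topped platform is 92 mm above the bench. Origin: centre of its underside; -x its front (panel), y its left, z up. On the platform, in mm: two rubber-sleeved studs (18 thick, 60 tall) behind the pot at x = 79, y = +/-41; clamp pivot at x = -55, y = 85, with a star knob up to 70 above the platform.
- clamp (a joint): Angle of the sprung clamp arm about its upright pivot, rad: 0 wide open (rest), growing counter-clockwise from above as the tab is pushed towards the pot, to a stop at 0.45 (arm across in front of the pot). Its ratchet clicks twice; let go, it springs back to 0, to 0.20 (one click) or 0.356 (both). Its sprung pad presses the pot from 0.29 on. Push at the tab: 3 to 6 N, rising to 9 N.
- clamp_tab (a point): Centre of the upright black push tab at the clamp arm's free end: 12 mm thick (plus 2 mm ribs), 36 mm wide, 60 mm tall, from 117 to 177 mm above the bench. x is square to the tab, the way it is pushed to close (towards the pot); y points along the arm to the pivot, z up. It is pushed on its -x face, the one turned away from the pot, and turns with the arm.
- clamp_pivot (a point): Point on the clamp arm's upright pivot axis at the height of the tab's centre (147 mm above the bench), 175 mm from point clamp_tab; same axes.
- wellplate: Bystander (sizes in mm): clear 24-well culture plate lying flat, 128 x 86 x 15; origin at the centre of its underside. Leave alone.
- dishes: Bystander (sizes in mm): stack of three culture dishes, 89 in diameter, 42 high; origin at the centre of its underside. Leave alone.
- tipbox: Bystander (sizes in mm): grey pipette-tip box, 122 x 82 x 52, tips showing on top; origin at the centre of its underside. Leave alone.
- tuberack: Bystander (sizes in mm): white rack, 70 x 165 x 55, with capped tubes up to 85 high; origin at the centre of its underside. Leave alone.
- bottle: Bystander (sizes in mm): round amber reagent bottle with a grey cap, 68 in diameter, about 135 high; origin at the centre of its underside. Leave alone.
- marker: Bystander (sizes in mm): white marker pen with a black cap, lying, 134 long, 15 thick; origin at the centre of its underside. Leave alone.
- cylinder: Bystander (sizes in mm): empty clear measuring cylinder, 42 in diameter, 130 high, on a 60 foot; origin at the centre of its underside. Leave alone.
Mind the look-alikes: they are no part of the job. What is shaped like the part that bears beaker_mid but orange is not meant. What is shaped like the pot but blue is not meant.

How it is judged (in metres and radians):
On the way, in this order (a step that is already met when the one before it is completed fails the run):
1. the beaker is tipped over at the pot (angle between beaker_mid's own z axis and vertical above 1 rad and horizontal distance between beaker_mid and pot below 0.16 m), for 0.05 s.
2. all five balls lie in the pot (horizontal distance between each of ball0_center, ball1_center, ball2_center, ball3_center, ball4_center and pot below 0.055 m and z of ball0_center in the frame of pot between 0 and 0.06 m and z of ball1_center in the frame of pot between 0 and 0.06 m and z of ball2_center in the frame of pot between 0 and 0.06 m and z of ball3_center in the frame of pot between 0 and 0.06 m and z of ball4_center in the frame of pot between 0 and 0.06 m), for 0.3 s.
3. the beaker stands upright on the bench again and is let go (angle between beaker_mid's own z axis and vertical below 0.1 rad and height (world z) of beaker_mid between 0.033 and 0.048 m and contact force between the fingers and beaker below 0.2 N), for 0.3 s.
4. the clamp arm is pushed past its last click (value of joint clamp above 0.38 rad), for 0.1 s.
At the end, for the whole second after the job is handed in: The robot holds the clamp arm at 0.41 rad or more (stop 0.45, last click 0.356) with over 3 N, its pad pressing the pot with over 2 N; the pot stands upright on the platform with all five balls in it; the beaker stands upright (within 0.1 rad) on the bench, let go (all of step 2 and all of step 3 and value of joint clamp above 0.41 rad and contact force between any of the fingers, the arm and clamp above 3 N and contact force between clamp and pot above 2 N and angle between pot's own z axis and vertical below 0.1 rad and horizontal distance between pot and shaker below 0.06 m and height (world z) of pot above 0.086 m); the arm keeps its last pose, push and grip.
It fails at once if a bystander is knocked over or shifted by more than 30 mm (distance of any of wellplate, dishes, tipbox, tuberack, bottle, marker, cylinder from where it was at the start of the episode above 0.03 m or angle between any of dishes, tipbox, tuberack, bottle, cylinder's own z axis and vertical above 0.35 rad).
It fails at once if the pot is tipped over or knocked out of its place (angle between pot's own z axis and vertical above 0.25 rad or distance of pot from where it was at the start of the episode above 0.03 m).
It also fails if it takes over 64 s, if anything falls off the work surface, if the arm or the gripper's body presses on something with over 40 N, if the wrist force passes 120 N, or if a joint passes its speed limit or range.

### The arm

A 6-joint arm with a two-finger parallel gripper is mounted at the origin on the work surface. World frame = base frame: x ahead of the robot, y to its left, z up, the work surface at z = 0. Lengths are in mm, angles in degrees, forces in N, time in s.
With the tool pointing down it reaches from about 300 to 850 mm from the base axis. Payload 4.2 kg.
Tool frame: the origin (TCP) lies between the finger pads; the fingertips stand 11 mm ahead of it and the grasp point (between the pads) lies 8 mm behind it (env.tips_ahead is the distance from the TCP to the fingertips, in mm); z points along the fingers, y is the line along which they close (so a half turn about z gives the same grasp; the last joint's range is limited). The gripper opens to 91 mm and grips with 3 to 60 N. Pads are 32 mm wide; open, the fingers measure 118 mm over their backs; the gripper's body (76 mm by 178 mm) begins 60 mm behind the grasp point.
Start: joints at [-76.261, 18.312, 89.639, -0, 72.044, -1.146], TCP at [147.713, -555.721, 195.676] pointing down, gripper open.
Joint ranges: [-177.97, 177.97], [-48.28, 115.42], [12.27, 149.76], [-77.06, 257.06], [2.81, 150.46], [-146.56, 146.56]. Speed limits (degrees/s): [147.25, 147.25, 180, 180, 180, 180].

### API

Orientations are given as [roll, pitch, yaw] about the fixed x, y, z axes, in that order (R = Rz(yaw) Ry(pitch) Rx(roll)).
In Python, from workcell import env, cams gives the robot as it stands.
- The arm moves only by the tool step_arm, never from a script. Its arguments are lists of equal length, an entry for each row: "linear": the shift along the tool's x, y, z in units of 30 cm (1.0 is 30 cm), a list of three; "turn": the turn about the tool's z in units of 360 degrees (1.0 is 360 degrees). In form: {"linear": [[tx, ty, tz], ...], "turn": [turn, ...]}. A call has 1 to 20 rows; each row is the pose to reach, as a shift and turn from the pose commanded when the call began, along the tool's axes at that moment, turning the shorter way round; what a row does not reach only later rows make up. A row lasts 1/8 s, in which the tool goes at most 62.5 mm and 10.7 degrees, less where a joint would pass 70% of its speed; a pose out of reach is approached as far as the arm can. A call with a number of a shift or a turn outside -1 to 1 is refused whole. A call with a gripper value outside its range is refused whole. "fingers" is the closure, from -1 (fully open) to 1 (shut), so that 0 is half open, set as the call begins (left out, the last holds). The fingers move at their own pace and stop on an object; "force" is the grip in N (left out, the last holds). Time passes only in rows, so rows that repeat a pose let the fingers close. It gives the time, the measured TCP pose, the force, the opening and the grip force at its end, in the units of the state.
- env.state(): the state, without advancing time (a new reading comes with each control period).
- cams.grab_frame(name): name is "scene" or "top"; returns a dict with "color" (384x512x3 uint8, blue, green, red), "fx", "fy", "cx", "cy" (pixels), "dist" ([k1, k2, p1, p2, k3] as OpenCV has them; the pictures are not rectified), "extrinsics" (4x4, takes a point from camera to world coordinates). Camera axes: x right, y down, z forward; pixel columns grow to the right and rows downward; lengths in mm; the calibration is good to about 2 mm. A picture is of the moment at which its call begins. There is no depth.
- env.job_done(): hands the job in; it is judged then, once.
The state is a dict: "time_s": time; "qpos": joint angles; "qvel": joint speeds; "effort": joint torques, N m; "ee_pos": TCP position; "ee_rot": TCP orientation; "force": force on the tool from outside, world axes, zero at the start; "torque": the same for the moment, N m; "gripper_width": finger opening in mm; "gripper_force": force on a finger pad.
Only numpy, scipy, OpenCV 4.12 (cv2) and the standard library are available. Lean on these libraries where they do the work, as an engineer would, in place of code of your own. Each camera call takes 0.05 s, during which the arm holds its last target. There are 200 camera calls.

## Working session

There is one attempt and no reset: what is moved stays moved. The work goes in short steps, Python scripts to look and compute and a tool call to move; the robot and the scene stay as the last step left them, time stands still between calls to the robot, and variables do not carry over. Pictures are saved under pics/ and viewed, at most 10 in all, crops included, and the job is handed in when it is done.

Besides the shell and the picture viewer there is one more tool, called as a command line: name --pt "numbers of a row" for each row, then --argument value for the rest. step_arm: Moves the arm, as the interface text tells. Its arguments: {"type":"object","properties":{"linear":{"type":"array"},"turn":{"type":"array"},"fingers":{"type":"number"},"force":{"type":"number"}},"required":["linear","turn"]}

```bash
mkdir -p pics; ls; python3 - <<'E'
from workcell import env, cams
import cv2, numpy as np
for n in("scene","top"):
    f=cams.grab_frame(n); cv2.imwrite(f"pics/{n}0.png",f["color"]); cv2.imwrite(f"pics/{n}0b.png",cv2.resize(f["color"],(800,600)))
    print(n,f["fx"],f["fy"],f["cx"],f["cy"],f["dist"],np.round(f["extrinsics"],3).tolist())
print(env.state())
E
```

```text
pics
scene 352.89105182045455 352.89105182045455 252.90765201186505 190.9530369137625 [-0.05658753  0.          0.          0.          0.        ] [[0.123, 0.639, -0.759, 1409.391], [0.992, -0.086, 0.088, -133.031], [-0.009, -0.764, -0.645, 850.994], [0.0, 0.0, 0.0, 1.0]]
top 406.3348180669561 406.3348180669561 256.66282598212854 191.87510055924585 [-0.06589734  0.          0.          0.          0.        ] [[-0.001, -0.989, 0.151, 356.602], [-1.0, 0.002, 0.008, -29.483], [-0.008, -0.151, -0.989, 1296.504], [0.0, 0.0, 0.0, 1.0]]
{'time_s': 0.1, 'qpos': array([-7.62609224e+01,  1.83472918e+01,  8.96994673e+01,  1.57750378e-04,
        7.20432934e+01, -1.14619102e+00]), 'qvel': array([ 0.06427569, -0.15007673, -0.19253949,  0.02272632, -0.01981345,
        0.028139  ]), 'effort': array([ 4.34057279e-05, -4.13333058e+01, -2.32510096e+01,  7.28627597e-02,
        4.21862165e-02, -7.00910664e-05]), 'ee_pos': array([ 147.59383533, -555.23983304,  194.91090475]), 'ee_rot': array([-1.79909968e+02, -1.95132322e-03,  1.48852183e+01]), 'force': array([-0.00214944, -0.26436961,  0.44698532]), 'torque': array([-0.03116033, -0.00880661, -0.04125126]), 'gripper_force': 0.0, 'gripper_width': 90.90389824361785}
```

View pics/scene0b.png

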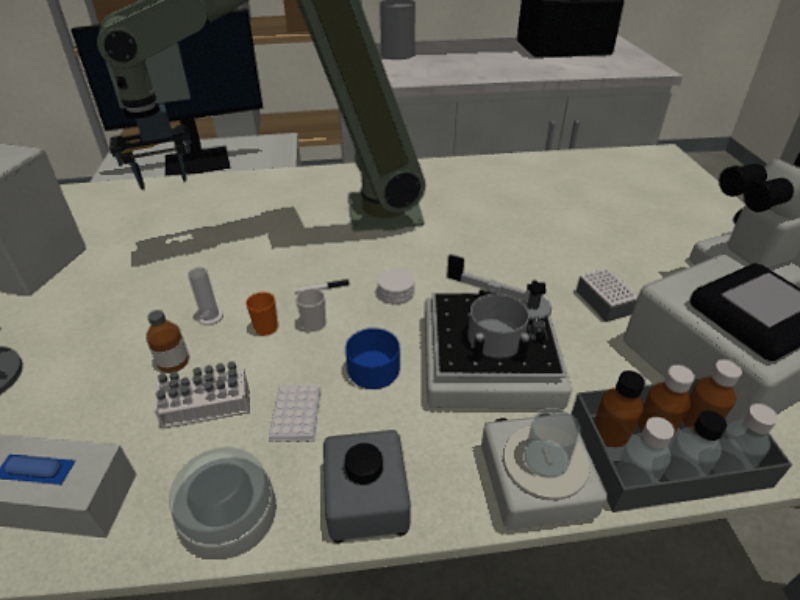

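View pics/top0b.png

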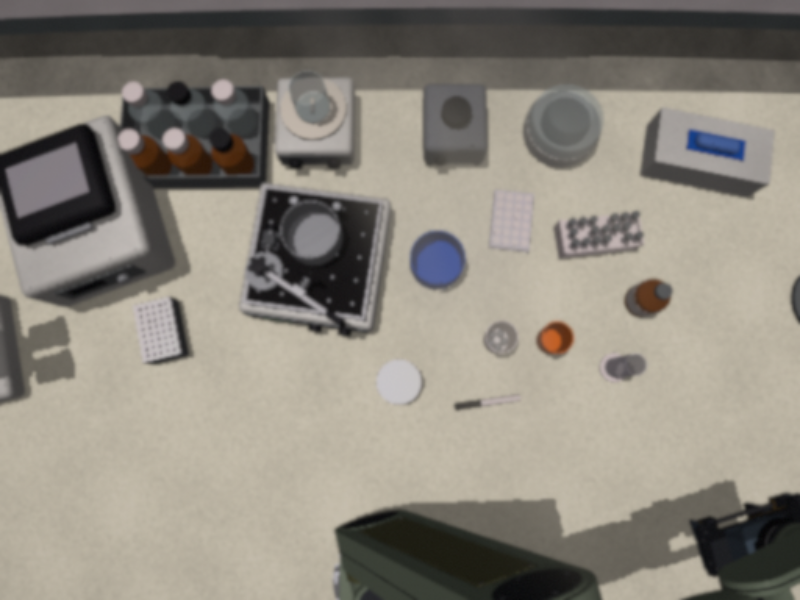

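The views show the white beaker at (501,339) in the 800x600 top picture. The pot is at about (312,233), the clamp knob at (265,268) and the clamp tab at (346,326). Next I'll take close crops.

```bash
cat > h.py <<'E'
from workcell import env, cams
import cv2, numpy as np
def grab(n): return cams.grab_frame(n)
def ray(f,u,v):
    K=np.array([[f["fx"],0,f["cx"]],[0,f["fy"],f["cy"]],[0,0,1]])
    p=cv2.undistortPoints(np.array([[[u,v]]],float),K,np.array(f["dist"]))[0,0]
    T=np.array(f["extrinsics"]); return T[:3,3],T[:3,:3]@np.array([p[0],p[1],1])
def onz(f,u,v,z):
    o,d=ray(f,u,v); return o+d*(z-o[2])/d[2]
def proj(f,P):
    T=np.linalg.inv(np.array(f["extrinsics"])); K=np.array([[f["fx"],0,f["cx"]],[0,f["fy"],f["cy"]],[0,0,1]])
    return cv2.projectPoints(np.atleast_2d(P).astype(float),cv2.Rodrigues(T[:3,:3])[0],T[:3,3],K,np.array(f["dist"]))[0][:,0]
E
python3 - <<'E'
import cv2,numpy as np
t=cv2.imread('pics/top0.png');s=cv2.imread('pics/scene0.png')
a=cv2.resize(t[112:222,150:340],None,fx=4,fy=4,interpolation=cv2.INTER_CUBIC)
cv2.imwrite('pics/c1.png',a)
b=cv2.resize(s[155:265,185:375],None,fx=4,fy=4,interpolation=cv2.INTER_CUBIC)
cv2.imwrite('pics/c2.png',b)
E
```

```text
(no output)
```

View pics/c1.png

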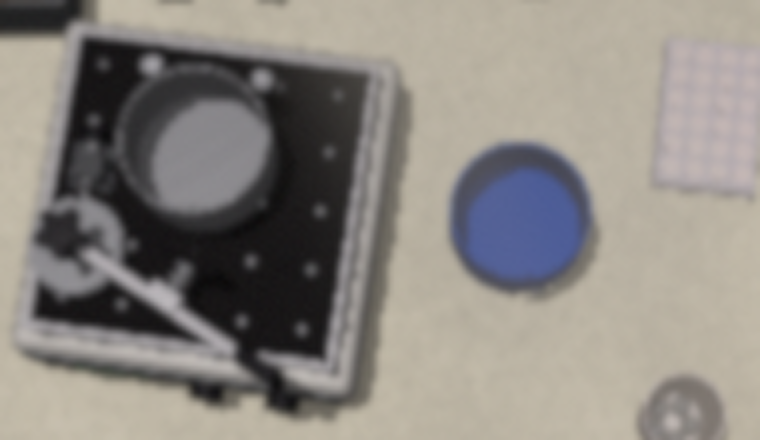

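View pics/c2.png

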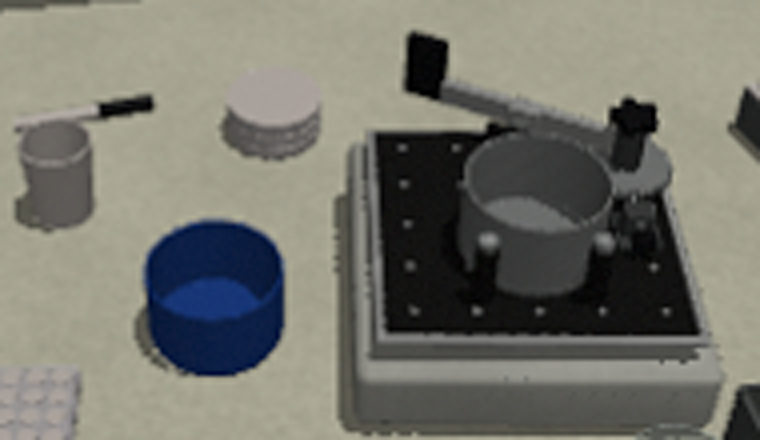

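```bash
python3 - <<'E'
from h import *
t=grab("top");s=grab("scene")
T=lambda x,y,z:onz(t,150+x/4,112+y/4,z)[:2]
S=lambda x,y,z:onz(s,185+x/4,155+y/4,z)[:2]
r=lambda a:np.round(a,1)
c=[T(80,35,92),T(375,70,92),T(335,365,92),T(28,328,92)]
print("platform",[r(x) for x in c],r(np.mean(c,0)))
s1,s2=T(152,63,152),T(262,77,152)
print("studs top",r(s1),r(s2),"scene",r(S(606,242,152)),r(S(488,241,152)))
y=(s1-s2)/np.linalg.norm(s1-s2);x=np.array([y[1],-y[0]]);print("yaw",np.degrees(np.arctan2(x[1],x[0])))
org=(s1+s2)/2-79*x; print("origin",r(org),"pivot",r(org-55*x+85*y),"knob",r(T(60,230,162)),r(S(633,112,162)))
print("pot",r(T(195,147,162)),r(S(538,174,162)))
print("tab c",r(S(426,66,147)),"top corners",r(S(410,35,177)),r(S(447,42,177)),"topcam",r(T(262,368,177)))
print("beaker top",r(T(682,416,80)),"scene",r(S(57,142,80)))
# beaker by mask
for n,f,(u,v) in(("t",t,(320,216)),("s",s,(199,197))):
    im=f["color"]; p=im[v-18:v+22,u-22:u+22].astype(int); 
    m=(abs(p-np.array([p[...,0].mean()*0+0]*0+[0,0,0])).max(-1)>0)
    hs=cv2.cvtColor(im,cv2.COLOR_BGR2HSV)[v-18:v+22,u-22:u+22]
    m=(hs[...,1]<28).astype(np.uint8)
    k,l,st,ce=cv2.connectedComponentsWithStats(m)
    for i in range(1,k):
        if st[i,4]>60: print(n,st[i]+[u-22,v-18,0,0,0],ce[i]+[u-22,v-18])
E
```

```text
platform [array([764.4, 249.3]), array([734.8,  20.1]), array([506.3,  49. ]), array([534.7, 281. ])] [635.1 149.8]
studs top [722.2 181.4] [711.  100.3] scene [725.8 184.6] [713.5 101.8]
yaw -7.834947121809995
origin [638.3 151.6] pivot [595.5 243.3] knob [595.2 242.4] [598.2 244.6]
pot [655.9 146.7] [659.2 151.9]
tab c [499.2 102.2] top corners [495.1  87.9] [508.6 115.6] topcam [493.7  94.2]
beaker top [ 468.7 -211.1] scene [ 475.6 -208.1]
t [310 205  22  22 354] [320.14971751 215.7259887 ]
s [188 181  24  31 494] [199.25708502 195.52631579]
```

step_arm --pt "0.12 -0.08 0" --pt "0.25 -0.16 0" --pt "0.4 -0.26 0" --pt "0.55 -0.35 0" --pt "0.7 -0.44 0" --pt "0.8 -0.5 0" --pt "0.8 -0.5 0" --turn '[0.02,0.04,0.063,0.063,0.063,0.063,0.063]' --fingers -1 --force 12

```text
time_s: 1.08
ee_pos: [342.2, -347.6, 195.6]
ee_rot: [-180.0, 0.0, -7.6]
force: [-0.5, -0.4, 0.6]
gripper_width: 91.2
gripper_force: 0.0
```

```bash
cat >> h.py <<'E'
from scipy.spatial.transform import Rotation as Ro
def go(x,y,z,psi=None):
    "move in call units from the measured pose to TCP x,y,z, yaw psi"
    s=env.state(); R=Ro.from_euler('xyz',s["ee_rot"],degrees=True).as_matrix()
    d=R.T@(np.array([x,y,z])-s["ee_pos"])/300
    print("go",np.round(d,4),"turn",None if psi is None else round((s["ee_rot"][2]-psi)/360,4),"at",np.round(s["ee_pos"],1),np.round(s["ee_rot"],2),"t",s["time_s"],"F",np.round(s["force"],1),"w",round(s["gripper_width"],1),round(s["gripper_force"],1))
E
python3 -c "
from h import *
go(471.5,-209.6,195.7,-7.83);go(471.5,-209.6,46,-7.83)"
```

```text
go [ 3.665e-01 -5.128e-01 -2.000e-04] turn 0.0007 at [ 342.2 -347.6  195.6] [-179.99    0.     -7.58] t 1.075 F [-0.5 -0.4  0.6] w 91.2 0.0
go [ 0.3665 -0.5127  0.4988] turn 0.0007 at [ 342.2 -347.6  195.6] [-179.99    0.     -7.58] t 1.075 F [-0.5 -0.4  0.6] w 91.2 0.0
```

step_arm --pt "0.12 -0.17 0" --pt "0.25 -0.34 0" --pt "0.367 -0.513 0" --pt "0.367 -0.513 0.05" --pt "0.367 -0.513 0.2" --pt "0.367 -0.513 0.35" --pt "0.367 -0.513 0.43" --pt "0.367 -0.513 0.48" --pt "0.367 -0.513 0.498" --pt "0.367 -0.513 0.498" --turn '[0,0,0,0,0,0,0,0,0,0]'

```text
time_s: 2.33
ee_pos: [471.2, -212.2, 46.6]
ee_rot: [180.0, -0.0, -7.8]
force: [-0.4, 0.1, -0.4]
gripper_width: 91.0
gripper_force: 0.0
```

step_arm --pt "0 0 0" --pt "0 0 0" --pt "0 0 0" --pt "0 0 0" --pt "0 0 0" --pt "0 0 0" --pt "0 0 0" --pt "0 0 0" --turn '[0,0,0,0,0,0,0,0]' --fingers 1 --force 10

```text
time_s: 3.32
ee_pos: [471.4, -211.8, 46.6]
ee_rot: [180.0, -0.0, -7.8]
force: [-1.2, -1.6, 4.6]
gripper_width: 62.4
gripper_force: 10.0
```

```bash
python3 -c "
from h import *
go(471.5,-209.6,46,-7.83)
a=grab('scene')['color'][150:260,150:300];b=grab('top')['color'][170:280,270:420]
cv2.imwrite('pics/g1.png',cv2.resize(np.hstack([a,b]),(800,293)))"
```

```text
go [-0.0007 -0.0074  0.002 ] turn 0.0001 at [ 471.4 -211.8   46.6] [ 1.7997e+02 -5.0000e-02 -7.7900e+00] t 3.325 F [-1.2 -1.6  4.6] w 62.4 10.0
```

View pics/g1.png

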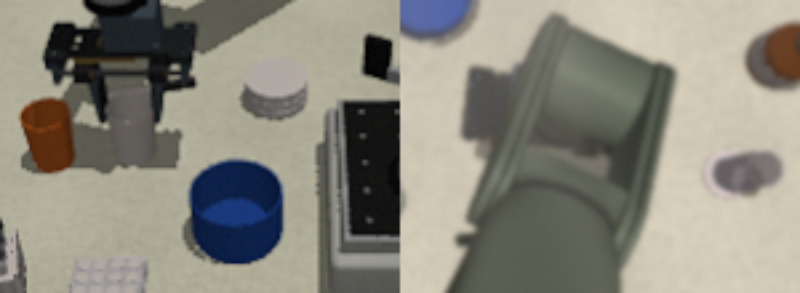

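The beaker is gripped at 62.4 mm width, which puts the contact about 67 mm above its foot. The orange one is untouched. Now I'll lift it and carry it to the front of the pot.

step_arm --pt "0 0 -0.05" --pt "0 0 -0.15" --pt "0 0 -0.3" --pt "0 0 -0.45" --pt "0 -0.05 -0.58" --pt "0.02 -0.15 -0.655" --pt "0.04 -0.27 -0.655" --pt "0.07 -0.4 -0.655" --pt "0.09 -0.53 -0.655" --pt "0.11 -0.66 -0.655" --pt "0.13 -0.78 -0.655" --pt "0.148 -0.87 -0.655" --pt "0.148 -0.9 -0.655" --turn '[0,0,0,0,0,0,0,0,0,0,0,0,0]'

```text
time_s: 5.05
ee_pos: [551.3, 51.4, 242.4]
ee_rot: [-180.0, 0.1, -7.7]
force: [-0.2, -1.0, -1.2]
gripper_width: 61.9
gripper_force: 10.0
```

```bash
python3 -c "
from h import *
go(567.3,161.4,243,-7.83)"
```

```text
go [ 0.0039 -0.3706 -0.002 ] turn 0.0004 at [551.3  51.4 242.4] [-1.80e+02  9.00e-02 -7.68e+00] t 5.05 F [-0.2 -1.  -1.2] w 61.9 10.0
```

step_arm --pt "0 -0.08 0" --pt "0 -0.18 0" --pt "0.003 -0.28 0" --pt "0.003 -0.35 0" --pt "0.003 -0.371 0" --pt "0.003 -0.371 0" --pt "0.003 -0.371 0.03" --pt "0.003 -0.371 0.08" --pt "0.003 -0.371 0.12" --pt "0.003 -0.371 0.145" --pt "0.003 -0.371 0.145" --turn '[0,0,0,0,0,0,0,0,0,0,0]'

```text
time_s: 6.42
ee_pos: [567.3, 159.9, 198.3]
ee_rot: [180.0, 0.1, -7.8]
force: [-0.6, 0.1, -2.1]
gripper_width: 62.4
gripper_force: 10.0
```

```bash
python3 -c "
from h import *
go(567.3,161.4,198.6,-7.83)
a=grab('scene')['color'][110:260,240:390]
cv2.imwrite('pics/g2.png',cv2.resize(a,(600,600),interpolation=cv2.INTER_CUBIC))"
```

```text
go [-0.0006 -0.005  -0.0009] turn 0.0001 at [567.3 159.9 198.3] [ 1.7996e+02  9.0000e-02 -7.8000e+00] t 6.425 F [-0.6  0.1 -2.1] w 62.4 10.0
```

View pics/g2.png

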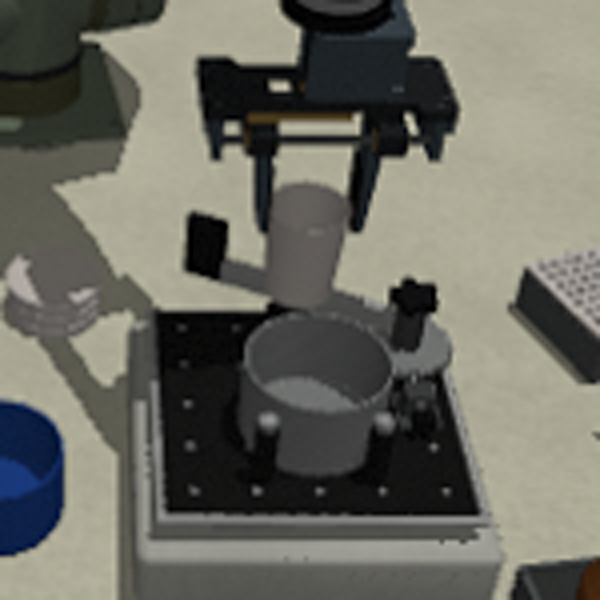

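The beaker hangs in front of the pot at (300,240) with its foot just at rim height; the pot rim is at (318,360). Next I'll hook the foot on the pot rim and swing the mouth over.

step_arm --pt "0.027 0 0" --pt "0.05 0 -0.004" --pt "0.075 0 -0.009" --pt "0.1 0 -0.015" --pt "0.127 0 -0.019" --pt "0.15 0 -0.018" --pt "0.175 0 -0.016" --pt "0.197 0 -0.013" --pt "0.22 0 -0.004" --pt "0.24 0 0.005" --pt "0.261 0 0.016" --pt "0.28 0 0.032" --pt "0.295 0 0.047" --pt "0.295 0 0.047" --turn '[0,0,0,0,0,0,0,0,0,0,0,0,0,0]'

```text
time_s: 8.22
ee_pos: [655.5, 148.0, 184.3]
ee_rot: [180.0, 0.0, -7.8]
force: [0.1, -0.3, 0.1]
gripper_width: 62.0
gripper_force: 10.0
```

```bash
python3 -c "
from h import *
go(567.3,161.4,198.6,-7.83)
a=grab('scene')['color'][110:260,240:390]
cv2.imwrite('pics/g3.png',cv2.resize(a,(600,600),interpolation=cv2.INTER_CUBIC))"
```

```text
go [-0.2975 -0.0044 -0.0474] turn 0.0001 at [655.5 148.  184.3] [ 1.7998e+02  4.0000e-02 -7.8100e+00] t 8.225 F [ 0.1 -0.3  0.1] w 62.0 10.0
```

View pics/g3.png

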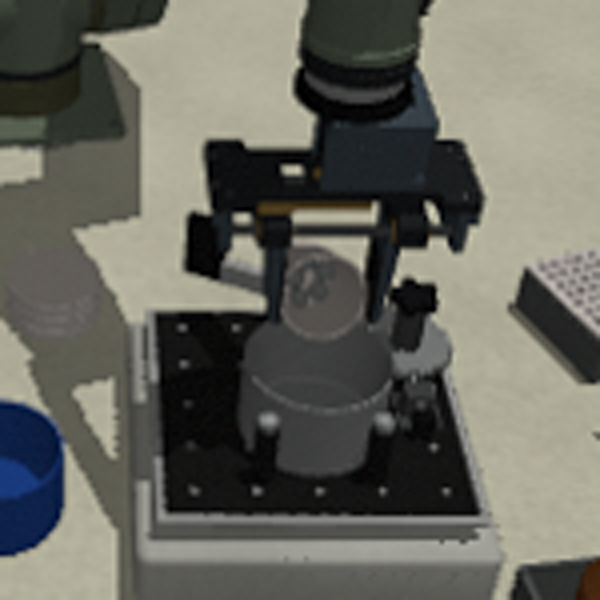

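The beaker leans about 70° over the pot with all the balls still at its floor, and the pot hasn't moved. Next I'll go straight down to tip it further.

step_arm --pt "0.004 0 0.015" --pt "0.006 0 0.03" --pt "0.008 0 0.042" --pt "0.008 0 0.052" --pt "0.008 0 0.06" --pt "0.008 0 0.06" --pt "0.008 0 0.068" --pt "0.008 0 0.074" --pt "0.008 0 0.074" --pt "0.008 0 0.074" --pt "0.008 0 0.074" --pt "0.008 0 0.074" --turn '[0,0,0,0,0,0,0,0,0,0,0,0]'

```text
time_s: 9.78
ee_pos: [657.7, 147.7, 162.8]
ee_rot: [180.0, -0.0, -7.8]
force: [0.9, -0.7, 1.3]
gripper_width: 61.9
gripper_force: 10.0
```

```bash
python3 -c "
from h import *
go(567.3,161.4,198.6,-7.83)
a=grab('scene')['color'][110:260,240:390]
cv2.imwrite('pics/g4.png',cv2.resize(a,(600,600),interpolation=cv2.INTER_CUBIC))"
```

```text
go [-0.3049 -0.0042 -0.1192] turn 0.0001 at [657.7 147.7 162.8] [179.99  -0.    -7.79] t 9.775 F [ 0.9 -0.7  1.3] w 61.9 10.0
```

View pics/g4.png

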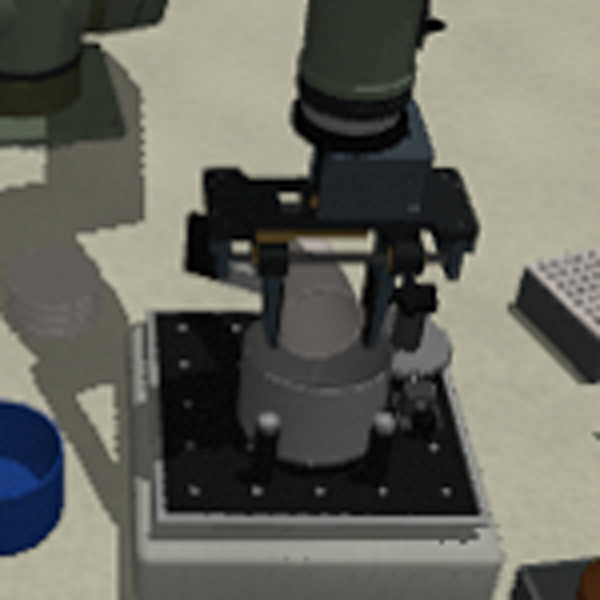

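The beaker is past horizontal with an empty-looking mouth in the pot. Now I'll lift it and carry it back toward its old place. Then I'll relax the grip so gravity can start to swing it upright.

step_arm --pt "0 0 -0.02" --pt "0 0 -0.06" --pt "0 0 -0.13" --pt "0 0 -0.22" --pt "0 0 -0.3" --pt "0 0.05 -0.33" --pt "-0.05 0.15 -0.33" --pt "-0.1 0.28 -0.33" --pt "-0.13 0.42 -0.33" --pt "-0.15 0.56 -0.33" --pt "-0.17 0.7 -0.33" --pt "-0.19 0.84 -0.33" --pt "-0.2 0.96 -0.33" --pt "-0.2 1.0 -0.33" --pt "-0.2 1.0 -0.33" --turn '[0,0,0,0,0,0,0,0,0,0,0,0,0,0,0]'

```text
time_s: 11.7
ee_pos: [557.1, -141.8, 261.6]
ee_rot: [-180.0, 0.0, -7.9]
force: [1.4, 0.6, -2.2]
gripper_width: 62.0
gripper_force: 10.0
```

```bash
python3 - <<'E'
from h import *
go(471.5,-211,160,-7.83); print(env.state()['qpos'].round(1))
t=grab('top');s=grab('scene')
print(proj(t,[[657,148,95]]),proj(s,[[657,148,95]]))
u,v=proj(s,[env.state()['ee_pos']])[0].astype(int)
a=s['color'][v-45:v+55,u-50:u+50]; b=t['color'][125:175,175:225]
R=lambda i:cv2.resize(i,(400,400),interpolation=cv2.INTER_CUBIC)
cv2.imwrite('pics/g5.png',np.hstack([R(a),R(b)]))
E
```

```text
go [-0.2506  0.2677  0.3388] turn -0.0002 at [ 557.1 -141.8  261.6] [-1.7997e+02  5.0000e-02 -7.8900e+00] t 11.7 F [ 1.4  0.6 -2.2] w 62.0 10.0
[-15.4  16.5  82.9   0.   80.7  82.4]
[[201.59099    154.02218282]] [[315.61060161 214.48011077]]
```

View pics/g5.png

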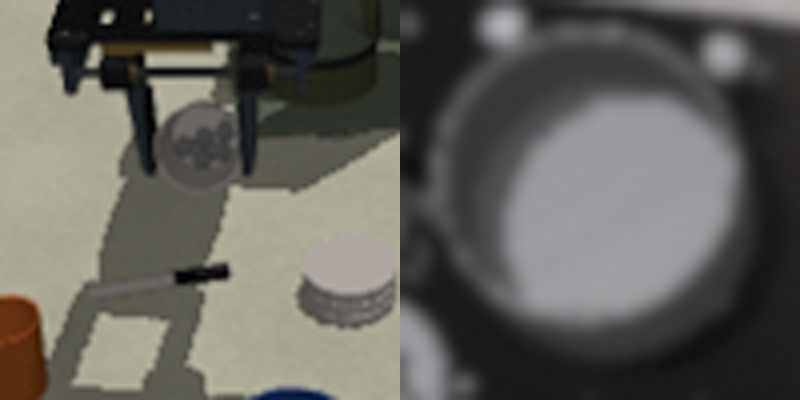

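Correction: the five balls are still in the beaker, at (205,145) in the left crop, and it swung back to about 50°. So the tilt stayed short of horizontal. The pot is in place and empty. Each ratio points to a pivot about 10 mm higher than I assumed, and the backward slide tilted the pot slightly. I'll repeat the pour going deeper, with the contact sliding forward and a lighter grip.

step_arm --pt "-0.01 -0.06 0" --pt "-0.02 -0.16 0" --pt "-0.04 -0.3 0" --pt "-0.05 -0.44 0" --pt "-0.07 -0.58 0" --pt "-0.08 -0.72 0" --pt "-0.09 -0.85 0" --pt "-0.103 -0.95 0" --pt "-0.103 -1.0 0" --pt "-0.103 -1.0 0" --turn '[0,0,0,0,0,0,0,0,0,0]' --force 6

```text
time_s: 13.05
ee_pos: [567.3, 161.4, 261.8]
ee_rot: [180.0, 0.0, -7.7]
force: [-0.2, 0.4, -1.2]
gripper_width: 62.2
gripper_force: 6.0
```

```bash
python3 -c "
from h import *
for a,z in((-91,196),(-62,196.5),(-42,192.7),(-24.5,183),(-14,177.7)): go(657.5+a*.9907,148-a*.136,z,-7.83)" | cut -c1-100
python3 -c "
from h import *
s=grab('scene');cv2.imwrite('pics/x.png',s['color'])
u,v=proj(s,[env.state()['ee_pos']])[0];print(u,v,env.state()['gripper_width'])
g=cv2.cvtColor(s['color'],cv2.COLOR_BGR2GRAY);u=int(u);v=int(v)
for r in g[v-22:v+30:2,u-20:u+20:2]: print(' '.join('%3d'%x for x in r))"
```

```text
go [0.0007 0.0033 0.2192] turn 0.0005 at [567.3 161.4 261.8] [ 1.7997e+02  2.0000e-02 -7.6500e+00] t
go [0.0973 0.0036 0.2175] turn 0.0005 at [567.3 161.4 261.8] [ 1.7997e+02  2.0000e-02 -7.6500e+00] t
go [0.164  0.0038 0.2302] turn 0.0005 at [567.3 161.4 261.8] [ 1.7997e+02  2.0000e-02 -7.6500e+00] t
go [0.2223 0.004  0.2625] turn 0.0005 at [567.3 161.4 261.8] [ 1.7997e+02  2.0000e-02 -7.6500e+00] t
go [0.2574 0.0041 0.2801] turn 0.0005 at [567.3 161.4 261.8] [ 1.7997e+02  2.0000e-02 -7.6500e+00] t
317.7898824574687 152.74849396116443 61.62098945845284
138 174 172 176 119  29  33 164 169 165 166 163 162 165 164 162 163  87  13  28
173 172 172 172 116  28  30 155 167 170 168 165 166 164 164 163 166  50   7  32
173 170 171 172 117  27  32 115 172 169 169 171 168 165 167 166 169  32   8  34
169 170 168 171 116  29  30 148 163 152 132 130 150 161 168 170 175  22   9  32
167 168 168 171 116  29  28 121  86  88  89  90  89  85 104 160 183   5   7  32
165 164 168 169 114  28  25  75  87  89  91  91  91  89  87  83 153   4  12  28
164 164 165 168 111  28  19  79  87  90  90  91  91  88  85 
[... 839 characters left out ...]
 139  78  85  85  88  87  87  84 105 170 170 169 171 168 170
145 168 169 169 168 172 139  84  86  87  88  84  95 167 171 170 171 169 168 168
149 172 167 166 166 167 170 161 142 125 115 148 166 167 166 167 168 166 168 167
150 174 169 168 168 170 170 168 169 168 169 167 167 169 167 167 168 167 169 166
153 169 169 166 169 170 169 168 169 168 167 167 168 166 167 165 167 166 168 168
127 153 170 167 167 168 170 172 169 169 167 168 172 169 167 166 167 167 167 167
 73  72  77 126 152 170 171 167 167 169 170 166 168 168 169 170 169 168 168 168
 72  71  74  73  72  76 105 137 172 166 171 172 172 170 171 168 167 167 169 169
 71  70  71  73  73  72  76  73  65  77 103 141 171 173 169 167 167 169 168 168
```

The light grip let it swing upright on its own, so setting it down later should be easy. Pouring again.

step_arm --pt "0 0.003 0.08" --pt "0 0.003 0.16" --pt "0 0.003 0.21" --pt "0 0.003 0.219" --pt "0.02 0.003 0.219" --pt "0.045 0.003 0.218" --pt "0.07 0.003 0.217" --pt "0.097 0.003 0.217" --pt "0.13 0.003 0.223" --pt "0.164 0.003 0.23" --pt "0.193 0.003 0.246" --pt "0.222 0.003 0.262" --pt "0.24 0.003 0.271" --pt "0.257 0.003 0.28" --pt "0.272 0.003 0.293" --pt "0.287 0.003 0.306" --pt "0.3 0.003 0.321" --pt "0.314 0.003 0.336" --pt "0.32 0.003 0.345" --pt "0.32 0.003 0.345" --turn '[0,0,0,0,0,0,0,0,0,0,0,0,0,0,0,0,0,0,0,0]'

```text
time_s: 15.6
ee_pos: [662.4, 146.2, 157.7]
ee_rot: [180.0, 0.1, -7.8]
force: [-1.2, -1.2, -1.3]
gripper_width: 62.1
gripper_force: 6.0
```

```bash
python3 -c "
from h import *
go(657.5+7*.9907,148-7*.136,153.6,-7.83)
s=grab('scene');cv2.imwrite('pics/x2.png',s['color'])
g=cv2.cvtColor(s['color'],cv2.COLOR_BGR2GRAY)
for r in g[160:230:2,296:346:2]: print(' '.join('%3d'%x for x in r))"
```

```text
go [ 0.0062 -0.0038  0.0138] turn 0.0001 at [662.4 146.2 157.7] [ 1.7998e+02  6.0000e-02 -7.7900e+00] t 15.6 F [-1.2 -1.2 -1.3] w 62.1 6.0
 15  14  13  16  13  15  13  70  67  17  12   6  31  33  34  33  34  33  32  36  34  34  34  33  35
 16  12  16  14  13  16   8 131 143 102   9  54  31  33  34  35  35  34  35  34  34  35  34  35  35
 12  13  14  14  14  16  13  37  43  43  10  38  34  33  33  34  34  32  34  32  34  35  32  47  43
 14  17  15  15  14  14  16  10  40  39  23  17  34  35  34  34  34  34  36  36  36  34  35  37  32
 24  13  14  14  14  12  18  16  17  18  19  16  16  16  18  18  13  16  15  16  17  14  16  15  16
 13  15  14  12  36  37  38  37  37  36  36  36  34  35  35  36  35  32  98  16  14  13  16  13  35
 20   6   2  23  48  51  51  50  69  80  76 139 134 125 134 133 133 132 179  24   9  15  11  13   5
 30 164 179  58  18  13  14  19  83  94  93 132 179 169 158 177 177 178 169  19  25  15  31  27  23
 33  49  54  49  40  23  22  23  72  44  45  44  40  48  53  51  52  52  54  38  41  27  27  23  22
 35  48  48  41  30  16  16  14  50  55  56  55  55  53  51  
[... 1838 characters left out ...]

  8   9  44  54  42  99  96  59  61  62  62  61  64  67  66  67  67  69  62  74 108  75  50  47   9
  7   8  34  56  12  31  33  53  61  62  61  64  65  65  66  68  67  69  31  28  42  21  18  11   7
 13  10   6  54  12  12   8  56  59  62  62  63  64  65  67  67  68  70  18   7  10  17  20  16  19
 16   7   5  36   6  11   5  58  61  61  62  62  66  65  65  67  68  63  14  12   9  20  21  17  21
 18  20  18   8   9  15  13  62  61  62  64  62  67  66  66  68  66  64   8   6  11  21  20  22  20
 21  20  20  15  10  12  12  58  64  62  62  64  65  67  68  69  65  30  10   8  12  20  22  19  22
 20  12   7  10   9   7  13  14  26  39  51  53  55  48  51  28  12   6   9  11  13  18  21  19  18
```

step_arm --pt "0.002 -0.003 0.005" --pt "0.004 -0.003 0.01" --pt "0.006 -0.003 0.015" --pt "0.006 -0.003 0.02" --pt "0.006 -0.003 0.024" --pt "0.006 -0.003 0.027" --pt "0.006 -0.003 0.027" --pt "0.006 -0.003 0.027" --pt "0.006 -0.003 0.027" --pt "0.006 -0.003 0.027" --turn '[0,0,0,0,0,0,0,0,0,0]'

```text
time_s: 16.9
ee_pos: [664.8, 147.0, 150.4]
ee_rot: [-180.0, -0.0, -7.8]
force: [2.7, 0.8, 2.1]
gripper_width: 62.1
gripper_force: 6.0
```

```bash
python3 -c "
from h import *
go(657.5+7*.9907,148-7*.136,153.6,-7.83)
s=grab('scene');cv2.imwrite('pics/x3.png',s['color'])
g=cv2.cvtColor(s['color'],cv2.COLOR_BGR2GRAY)
for r in g[170:230:2,304:340:2]: print(' '.join('%3d'%x for x in r))"
```

```text
go [-0.0011  0.     -0.0106] turn 0.0001 at [664.8 147.  150.4] [-1.7998e+02 -3.0000e-02 -7.8000e+00] t 16.9 F [2.7 0.8 2.1] w 62.1 6.0
 18  16  18  15  12  15  15  16  25  22  21  25  24  24  22  24  20  20
 16  20  21  19  19  18  19  18  20  18  20  18  18  20  34  16  18  16
 57  64  62  63  65  70  70  70  99  94  85  91  91  91 178  33  10  12
 16  21  16  17  85  97  98  98  94 143 159 176 182 179 185  23  14  16
 35  23  30  29  52  60  61  61  60  58  53 101 101 101  82  30  34  29
 33  15  16  12  50  48  46  49  48  47  47  43  54  55  40  44  41  17
 16  15  18  15  78  95  98  98  99  97  94  86 176 191  13  24  34  19
139  18  27  36  87  94  95  95  97  95  93  88 128 116   2  22  35  22
180  21  34  20  92  93  95  95  96  96  94  91  79  62   5  23  35  77
 64  26  35  24  90  92  94  98  94  91  92  96  88  36   7  26  34  62
 16  30  35  31  92  97  96  98  97  95  89  82  85  39   7  32  33  55
 50  31  33  58  94  98  98  98  97  94  90  85  76  71  10  33  51  38
 60  33  33  79  94  97  97  98  96  95  91  87  80  65  11  33  55  28
 58  38  28  79  94  97  99 
[... 495 characters left out ...]
  66  60  60  60  62  60  59  59  75  77  70  57  46
 52  60  57  59  61  69  83  78  76  90  82  85  86  69  67  65  50  11
 71 136 134  63  61  62  62  62  62  62  66  66  68  67  67 115 140  57
 41 100  96  59  62  62  62  62  63  67  65  66  68  69  63  74 108  76
 11  31  32  54  61  60  60  62  64  66  65  68  67  67  32  28  44  22
 11   8   8  57  60  62  63  63  64  66  67  66  68  70  18   9   2  13
  8  10   6  58  61  62  62  65  64  65  67  68  68  64  14  10   6  20
  6   9  12  61  61  61  63  64  66  66  66  68  65  63   4   7  11  20
 14  11  13  58  63  62  62  65  62  66  68  70  65  29   9  10   9  18
 10   7  13  15  24  41  51  52  55  47  51  29   7   8   7  12  13  21
```

step_arm --pt "0 0 0.006" --pt "0 0 0.012" --pt "0 0 0.006" --pt "0 0 0.013" --pt "0 0 0.006" --pt "0 0 0.013" --pt "0 0 0.013" --pt "0 0 0.013" --turn '[0,0,0,0,0,0,0,0]'

```text
time_s: 17.95
ee_pos: [664.3, 146.8, 146.3]
ee_rot: [180.0, 0.0, -7.8]
force: [-0.7, -0.9, 0.3]
gripper_width: 62.2
gripper_force: 6.0
```

step_arm --pt "0 0 -0.02" --pt "0 0 -0.05" --pt "0 0 -0.1" --pt "0 0 -0.18" --pt "0 0 -0.28" --pt "0 0 -0.36" --pt "0 0.05 -0.37" --pt "-0.05 0.15 -0.37" --pt "-0.1 0.28 -0.37" --pt "-0.13 0.42 -0.37" --pt "-0.15 0.56 -0.37" --pt "-0.17 0.7 -0.37" --pt "-0.19 0.84 -0.37" --pt "-0.2 0.96 -0.37" --pt "-0.2 1.0 -0.37" --pt "-0.2 1.0 -0.37" --turn '[0,0,0,0,0,0,0,0,0,0,0,0,0,0,0,0]'

```text
time_s: 19.95
ee_pos: [564.0, -142.7, 257.0]
ee_rot: [-180.0, 0.0, -7.9]
force: [-0.4, 0.3, -0.3]
gripper_width: 62.2
gripper_force: 6.0
```

```bash
python3 - <<'E'
from h import *
go(471.5,-211,55,-7.83)
t=grab('top');s=grab('scene')
cv2.imwrite('pics/t4.png',t['color']);cv2.imwrite('pics/s4.png',s['color'])
u,v=proj(s,[env.state()['ee_pos']])[0].astype(int)
a=s['color'][v-45:v+55,u-50:u+50]; b=t['color'][125:175,175:225]
R=lambda i:cv2.resize(i,(400,400),interpolation=cv2.INTER_CUBIC)
cv2.imwrite('pics/g6.png',np.hstack([R(a),R(b)]))
E
```

```text
go [-0.2736  0.268   0.6735] turn -0.0002 at [ 564.  -142.7  257. ] [-1.7997e+02  5.0000e-02 -7.8900e+00] t 19.95 F [-0.4  0.3 -0.3] w 62.2 6.0
```

View pics/g6.png

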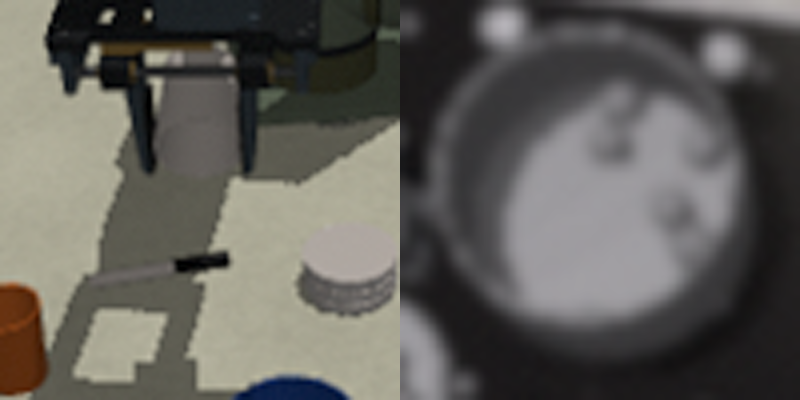

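Five balls lie in the pot, at (625,100), (610,145), (705,150), (675,205) and (690,245) in the right crop. The empty beaker is still held about horizontal. I'll relax the grip to 3 N and shake so it hangs upright, while moving toward its place.

step_arm --pt "0 0 0" --pt "-0.04 0.04 0.1" --pt "-0.09 0.09 0.02" --pt "-0.14 0.14 0.12" --pt "-0.18 0.18 0.04" --pt "-0.22 0.22 0.14" --pt "-0.25 0.25 0.06" --pt "-0.27 0.268 0.16" --pt "-0.27 0.268 0.08" --pt "-0.27 0.268 0.18" --pt "-0.27 0.268 0.1" --pt "-0.27 0.268 0.2" --pt "-0.27 0.268 0.2" --pt "-0.27 0.268 0.2" --turn '[0,0,0,0,0,0,0,0,0,0,0,0,0,0]' --force 3

```text
time_s: 21.8
ee_pos: [473.7, -210.6, 198.0]
ee_rot: [180.0, -0.0, -7.7]
force: [0.2, 0.9, -0.3]
gripper_width: 61.9
gripper_force: 3.0
```

```bash
cat >> h.py <<'E'
def dump(n,P,du,dv,st=2):
    s=grab(n); u,v=proj(s,[P])[0].astype(int); print(u,v)
    g=cv2.cvtColor(s['color'],cv2.COLOR_BGR2GRAY)
    for r in g[v-dv:v+dv:st,u-du:u+du:st]: print(' '.join('%3d'%x for x in r))
E
python3 -c "
from h import *
go(471.5,-211,55,-7.83); p=env.state()['ee_pos']
dump('scene',p,18,30)"
```

```text
go [-0.0074  0.0022  0.4766] turn 0.0002 at [ 473.7 -210.6  198. ] [ 1.7999e+02 -3.0000e-02 -7.7500e+00] t 21.8 F [ 0.2  0.9 -0.3] w 61.9 3.0
194 161
 53  53  52  49  47  47  47  47  47  45 135 152 152  29  13  17  12  10
 40  22  21 170 165 168 171 170 172 174 168 171 153  13  21  22  11  84
 25  29  18 152 143 142 146 146 145 146 147 147 119  24  26  25  41  83
 21  46  45  39  34  34  35  35  33  31  33  31  35  14  13  14  40  33
 13  42  21 104 175 173 171 172 174 178 179 170 124   9  17  12  25 167
 49  29  24   2 173 166 168 167 168 169 163  86  84  49  24  18  71  91
154  31  26   3 139 169 166 165 169 161  85  91  93  65  32  22  90  91
157  26  27   0 124 166 166 166 172  83  88  90  91  40  34  26  85  90
173  55  30   6 113 170 167 170 118  89  90  88  91  51  32  27  85  91
175 111  30   5  73 174 165 150  85  91  91  93  89  66  34  28  83  92
173 155  30  12  45 139  84  91  93  97  96  96  93  72  31  24  84  91
173 167  25   9  47  79  87  92  94  96  97  97  94  73  25  25  90  90
174 179  68  15  64  79  86  92  94  95  97  96  92  80  26  34  92  90
175 176 129  2
[... 509 characters left out ...]
  88  88  92  94  94  92  90  86  78  87  86 159 169
169 134  83  88  89  87  89  93  93  95  92  90  86  78  85 118 170 170
148  85  88  90  88  88  87  91  94  95  92  89  86  76 119 173 169 166
 87  90  89  90  93  91  89  92  94  95  95  90  85  85  85 157 169 166
 90  91  90  90  90  92  93  93  93  94  92  91  90  91  88 159 170 172
 91  88  87  87  87  90  91  90  91  90  90  92  92  83 103 172 168  19
 90 128 173 173 158 138 118  93 105 112  89  94  98 123 177 160 149  20
111 171 162 166 169 167 175 174 172  98 100  98  93  89  82 141 138 142
153 167 165 164 164 168 139  86  81  87  84  86  86 160 173 170 171 171
173 166 165 162 165 166 165 170 115  90  91  89 139 171 167 170 172 170
```

The beaker hangs about upright. I'll lower it gently onto the bench.

step_arm --pt "-0.005 0 0.05" --pt "-0.007 0.002 0.15" --pt "-0.007 0.002 0.28" --pt "-0.007 0.002 0.4" --pt "-0.007 0.002 0.45" --pt "-0.007 0.002 0.475" --pt "-0.007 0.002 0.485" --pt "-0.007 0.002 0.493" --pt "-0.007 0.002 0.5" --pt "-0.007 0.002 0.505" --pt "-0.007 0.002 0.51" --pt "-0.007 0.002 0.51" --turn '[0,0,0,0,0,0,0,0,0,0,0,0]'

```text
time_s: 23.35
ee_pos: [471.3, -211.4, 44.6]
ee_rot: [180.0, -0.0, -7.8]
force: [0.7, -2.3, 4.1]
gripper_width: 62.3
gripper_force: 3.0
```

```bash
python3 -c "
from h import *
go(471.5,-211,45,-7.83); p=env.state()['ee_pos']
dump('scene',p,18,26)"
```

```text
go [ 0.0006 -0.0013 -0.0014] turn 0.0001 at [ 471.3 -211.4   44.6] [ 1.7998e+02 -2.0000e-02 -7.7900e+00] t 23.35 F [ 0.7 -2.3  4.1] w 62.3 3.0
199 197
  9  11  10  13  13  11  14  14  11  11  11   6  12  14  12  14  20  29
 63  64  53  61  70  70  69  68  70  69  88  95  84   5  14  11   6   9
 16  11  13  42  96  95  95  95  94  94  94  93  73  24  28  28  42 166
 21  30  45  39  45  44  47  46  46  46  47  47  36  22  25  20  70  56
 14  15  33  25  58  78  76  76  76  76  78  76  53  12  14  14  74  74
 55  35  30  18  42  95  91  92  93  94  90  86 117  21  17  16  26  28
 93  77  32  16  25  88  90  93  92  98 101 104 108  27  35  12  23  39
 88  84  30  19   8 108 101  94  98  99  99  96  95  28  33 115 177 175
 86  90  43  21   1  85  86  93  95  97  97  96  94  37  35 122 175 173
173 137 108  25  38  79  88  93  95  98  98  96  94  40  34 125 172 170
166 168 143  27  58  76  86  92  95  98  99  96  91  60  32 140 171 169
165 162 163  22  27  88  84  91  95  97  98  94  94  60  27 153 172 171
168 165 171  74  17  88  93  98 120 120  99  93  86  61  19 173 175 170
 85 107 134 1
[... 222 characters left out ...]
  88  90  94  95  97  96  91  84  79  94  94  92  94
 90  90  91  91  91  89  89  94  95  96  95  89  84  81  92  93  92  94
 90  90  90  90  90  88  89  93  96  97  97  89  84  81  94  94  95  91
 91  91  89  91  90  93  88  93  95  95  97  89  82  88  91  92  94  92
 90  90  90  89  91  91  87  90  99  95  97  88  88  92  90  92  91  89
143 144 145  87  89  87 162 159 146 145 144 142 144 144 146 148 146 143
173 170 169 161 148 145 171 171 171 167 168 168 166 168 171 172 172 174
174 174 169 172 171 168 168 168 169 166 167 166 167 170 167 166 168 173
170 170 168 170 169 170 167 171 170 168 165 168 167 166 170 168 169 170
172 171 171 170 169 169 168 170 168 171 167 167 166 166 172 171 170 171
```

step_arm --pt "0 0 -0.004" --pt "0 0 -0.004" --pt "0 0 -0.004" --pt "0 0 -0.004" --pt "0 0 -0.004" --pt "0 0 -0.004" --pt "0 0 -0.05" --pt "0 0 -0.15" --pt "0 0 -0.3" --pt "0 0 -0.45" --pt "0 0 -0.6" --pt "0 0 -0.65" --pt "0 0 -0.65" --turn '[0,0,0,0,0,0,0,0,0,0,0,0,0]' --fingers -1

```text
time_s: 25.02
ee_pos: [471.3, -211.3, 240.2]
ee_rot: [180.0, -0.1, -7.8]
force: [0.1, -0.3, -0.0]
gripper_width: 90.9
gripper_force: 0.0
```

```bash
python3 - <<'E'
from h import *
go(471.5,-211,240,-7.83)
s=grab('scene');o=cv2.imread('pics/scene0.png')
# compare with the start picture and report the beaker's outline
for im in(o,s['color']):
    m=(cv2.cvtColor(im,cv2.COLOR_BGR2HSV)[177:219,177:221,1]<28).astype(np.uint8)
    k,l,st,ce=cv2.connectedComponentsWithStats(m); i=1+st[1:,4].argmax(); print(st[i],ce[i])
g=cv2.cvtColor(s['color'],cv2.COLOR_BGR2GRAY); d=cv2.absdiff(g,cv2.cvtColor(o,cv2.COLOR_BGR2GRAY))
for r in g[178:218:2,180:220:2]: print(' '.join('%3d'%x for x in r))
E
```

```text
go [ 0.0006 -0.0012  0.0006] turn 0.0001 at [ 471.3 -211.3  240.2] [ 1.7996e+02 -1.0000e-01 -7.8000e+00] t 25.025 F [ 0.1 -0.3 -0. ] w 90.9 0.0
[ 11   2  33  33 508] [22.78937008 18.00984252]
[ 11   2  33  34 516] [21.82751938 18.54844961]
 89  90  90  91  92  92  91  89  89  89  89  90 119 171 169 167 168 172 175 162
140 121  84  88  90  92  91  91  90  91  91  86 159 166 149 122 108  64  30  20
171 171 169 170 138 138 118  87  84  87  87 155 178 177 184  20  15   9   1  23
163 166 168 166 172 171 120 101  97 101 129 141 125 108  93  65 110 134 142 162
164 163 162 167 158 135  90  93  94  96  93  90  91 175 171 172 169 171 171 170
165 163 165 167 149  80  87  93  94  97  95  92  84 139 174 171 170 170 168 166
163 163 165 166 131  76  85  90  95  95  94  92  89 104 171 169 169 167 166 168
161 161 162 167 118  75  84  91  93  97  96  94  89 103 173 171 169 166 170 170
164 161 162 168  81 109  81  89  93  94  94  92  83 101 174 173 172 168 168 168
154 163 169  83  84  89 124 104 108 110 121  88  84  93 176 170 171 172 171 172
 86  83  85  89  89  83  89  90  93  91  91  92  83  74 145 172 169 172 172 171
 89  88  87  87  89  81  89  92  92  92  95  91  85  75 147 175 171 172 171 168
 88  91  88  88  88  86  87  91  93  93  94  91  85  72 144 170 171 172 170 171
 89  88  88  89  90  89  85  90  93  93  94  95  84  71 174 172 170 170 172 170
 89  88  87  90  89  89  84  91  93  93  94  94  85  70 173 172 174 173 173 173
 89  90  89  87  89  90  84  90  92  93  94  95  85  78 173 171 170 172 168 173
 90  89  87  85  85  90  89  88  91  94  93  94  88  90 168 167 170 170 170 171
 85 111 168 167 169 144  85  89  84  84 116 134 140 172 169 171 170 168 168 168
165 169 166 166 169 164 166 172 171 171 170 164 163 164 167 169 168 171 169 166
171 169 167 167 165 167 168 166 167 165 163 166 163 168 168 167 167 170 170 168
```

The beaker stands on the bench with the same outline as at the start. Next is the clamp: fingers shut, move round to the tab's front face.

step_arm --pt "-0.03 -0.08 0" --pt "-0.06 -0.2 0" --pt "-0.09 -0.34 0" --pt "-0.12 -0.48 0" --pt "-0.14 -0.62 0" --pt "-0.16 -0.76 0" --pt "-0.18 -0.88 0" --pt "-0.2 -0.95 0" --pt "-0.2 -0.95 0" --turn '[0,0.02,0.04,0.06,0.075,0.075,0.075,0.075,0.075]' --fingers 1 --force 20

```text
time_s: 26.2
ee_pos: [449.1, 80.0, 237.5]
ee_rot: [179.8, 0.2, -34.6]
force: [0.9, 0.1, -0.5]
gripper_width: 4.5
gripper_force: 0.0
```

```bash
python3 - <<'E'
from h import *
go(452,130,240,-34.7); go(452,130,146,-34.7)
t=grab('top');s=grab('scene')
# tab: black blob in the scene view near its expected place
g=cv2.cvtColor(s['color'],cv2.COLOR_BGR2GRAY); m=(g<45).astype(np.uint8); m[:,:270]=0;m[:,302:]=0;m[:155]=0;m[185:]=0
k,l,st,ce=cv2.connectedComponentsWithStats(m)
for i in range(1,k):
    if st[i,4]>30: print(st[i],ce[i],onz(s,*ce[i],147).round(1))
# pot shift, tab in top view
print(proj(s,[[496,99,147]]))
E
```

```text
go [-0.0867 -0.1425 -0.0086] turn 0.0002 at [449.1  80.  237.5] [ 1.7983e+02  1.7000e-01 -3.4640e+01] t 26.2 F [ 0.9  0.1 -0.5] w 4.5 0.0
go [-0.0858 -0.1435  0.3047] turn 0.0002 at [449.1  80.  237.5] [ 1.7983e+02  1.7000e-01 -3.4640e+01] t 26.2 F [ 0.9  0.1 -0.5] w 4.5 0.0
[287 163  10  17 133] [291.08270677 170.78195489] [495.1 101.6 147. ]
[[290.35827206 171.00527679]]
```

step_arm --pt "-0.04 -0.07 0" --pt "-0.086 -0.143 0" --pt "-0.086 -0.143 0.05" --pt "-0.086 -0.143 0.17" --pt "-0.086 -0.143 0.26" --pt "-0.086 -0.143 0.305" --pt "-0.086 -0.143 0.305" --turn '[0,0,0,0,0,0,0]'

```text
time_s: 27.18
ee_pos: [453.0, 128.2, 146.9]
ee_rot: [179.9, 0.1, -34.9]
force: [0.0, 0.0, -0.1]
gripper_width: 0.9
gripper_force: 0.0
```

```bash
python3 - <<'E'
from h import *
piv=np.array([596.,243.5]); r0=175*np.array([-99.5,-144])/np.hypot(99.5,144)
for a in(0,.1,.2,.3,.38,.42,.45,.5):
    R=np.array([[np.cos(a),-np.sin(a)],[np.sin(a),np.cos(a)]]); r=R@r0; d=np.array([-r[1],r[0]])/175
    p=piv+r-24*d; print(a,end=' ');go(p[0],p[1],146,np.degrees(np.arctan2(d[1],d[0])))
E
```

```text
0 go [ 0.0936 -0.0042  0.003 ] turn -0.0006 at [453.  128.2 146.9] [ 1.7988e+02  8.0000e-02 -3.4850e+01] t 27.175 F [ 0.   0.  -0.1] w 0.9 0.0
0.1 go [0.1522 0.0007 0.0029] turn -0.0165 at [453.  128.2 146.9] [ 1.7988e+02  8.0000e-02 -3.4850e+01] t 27.175 F [ 0.   0.  -0.1] w 0.9 0.0
0.2 go [ 0.2111 -0.0004  0.0029] turn -0.0324 at [453.  128.2 146.9] [ 1.7988e+02  8.0000e-02 -3.4850e+01] t 27.175 F [ 0.   0.  -0.1] w 0.9 0.0
0.3 go [ 0.2695 -0.0073  0.0028] turn -0.0483 at [453.  128.2 146.9] [ 1.7988e+02  8.0000e-02 -3.4850e+01] t 27.175 F [ 0.   0.  -0.1] w 0.9 0.0
0.38 go [ 0.3156 -0.017   0.0027] turn -0.0611 at [453.  128.2 146.9] [ 1.7988e+02  8.0000e-02 -3.4850e+01] t 27.175 F [ 0.   0.  -0.1] w 0.9 0.0
0.42 go [ 0.3383 -0.0232  0.0026] turn -0.0674 at [453.  128.2 146.9] [ 1.7988e+02  8.0000e-02 -3.4850e+01] t 27.175 F [ 0.   0.  -0.1] w 0.9 0.0
0.45 go [ 0.3552 -0.0284  0.0026] turn -0.0722 at [453.  128.2 146.9] [ 1.7988e+02  8.0000e-02 -3.4850e+01] t 27.175 F [ 0.   0.  -0.1] w 0.9 0.0
0.5 go [ 0.3829 -0.0383  0.0026] turn -0.0802 at [453.  128.2 146.9] [ 1.7988e+02  8.0000e-02 -3.4850e+01] t 27.175 F [ 0.   0.  -0.1] w 0.9 0.0
```

Next I'll push along the arc to about 0.42 rad, turning with the tab.

step_arm --pt "0.05 -0.002 0.003" --pt "0.09 -0.003 0.003" --pt "0.11 -0.002 0.003" --pt "0.13 0 0.003" --pt "0.152 0 0.003" --pt "0.172 0 0.003" --pt "0.19 0 0.003" --pt "0.211 0 0.003" --pt "0.23 -0.002 0.003" --pt "0.25 -0.004 0.003" --pt "0.27 -0.007 0.003" --pt "0.286 -0.01 0.003" --pt "0.3 -0.013 0.003" --pt "0.316 -0.017 0.003" --pt "0.328 -0.02 0.003" --pt "0.338 -0.023 0.003" --pt "0.338 -0.023 0.003" --pt "0.338 -0.023 0.003" --turn '[0,-0.001,-0.006,-0.011,-0.016,-0.022,-0.027,-0.032,-0.038,-0.043,-0.048,-0.053,-0.057,-0.061,-0.064,-0.067,-0.067,-0.067]'

```text
time_s: 29.42
ee_pos: [539.1, 77.3, 147.4]
ee_rot: [-180.0, 0.3, -10.7]
force: [-6.0, 3.3, 3.9]
gripper_width: 0.7
gripper_force: 3.3
```

```bash
cat > m.py <<'E'
from h import *
s=grab('scene'); go(565,70,146)
g=cv2.cvtColor(s['color'],cv2.COLOR_BGR2GRAY); cv2.imwrite('pics/s6.png',s['color'])
for a in(.3,.36,.4,.45):
    R=np.array([[np.cos(a),-np.sin(a)],[np.sin(a),np.cos(a)]]);p=np.array([596,243.5])+R@(175*np.array([-99.5,-144])/175.03); print(a,proj(s,[[*p,177]]).round(1),proj(s,[[*p,147]]).round(1))
for r in g[166:200,270:308:2]: print(' '.join('%3d'%x for x in r))
E
python3 m.py
```

```text
go [0.0894 0.0081 0.0043] turn None at [539.1  77.4 147.4] [-179.96    0.28  -10.71] t 29.475 F [-6.1  2.9  3.8] w 0.4 3.3
0.3 [[287. 173.]] [[286.5 180.4]]
0.36 [[286.7 175. ]] [[286.2 182.4]]
0.4 [[286.7 176.3]] [[286.2 183.8]]
0.45 [[286.7 178.1]] [[286.2 185.6]]
166 171 168 165 168 167 172  83  30  10  29 107 171 168 168 169 168 168 167
167 170 169 167 168 167 171 103  29   7  30 126 169 166 168 167 166 167 166
170 168 166 167 167 165 168 115  28   8  31 147 169 168 170 169 167 166 165
171 169 164 167 167 164 167 113  30   9  29 145 171 170 172 170 165 166 166
171 170 167 169 168 166 169 114  29  10  27 153 169 171 172 171 167 168 169
169 170 170 169 167 165 167 115  24  16  28 161 170 172 172 171 168 169 170
169 169 168 168 167 166 169 115  26  13  25 171 167 168 169 168 167 167 170
168 169 168 169 167 168 170 118  24  10  41 175 167 165 167 165 166 165 165
169 170 169 167 168 169 172 126  24  15  51 172 168 165 167 167 165 166 165
170 170 170 168 169 170 153 103  20  17  66 172 169 167 167 168 166 167 166
169 169 170 170 169 171 106  48  12   8  51 119 169 165 167 170 163 166 1
[... 1050 characters left out ...]
  74  74  76  77
173 147  82  71  54   9   8  11  13   9   6  68  76  77  76  76  77  76  81
173 119  76  73  57   8   7  13  10   6   9  47  53  54  54  58  58  63  89
174  95  76  74  57   9   9   7   8  10   7   4   8  10  13  23  25  85  75
176  86  77  74  58   9   9   8   6   8  13   7   9   3   8   9   5  90  65
160  87  77  70  58  10   7   8  11   8   8  10   8   9   4   6  44  72  66
147  89  76  73  57   5   9   9   7  10   7  10  11   8   8   5  77  65  64
116  88  78  73  62   4   9   8   8   6   9   9   6  10   9   7  76  63  64
 87  91  76  73  62   9  10   8   7  12  17  12  13   8  11   5  66  62  65
 88  78  75  70 100  11  16  11  10  21  19  15  17  16  17   2  72  60  66
```

step_arm --pt "0.006 0 0" --pt "0.012 0 0" --pt "0.018 0 0" --pt "0.024 0 0" --pt "0.03 0 0" --pt "0.03 0 0" --pt "0.03 0 0" --turn '[-0.002,-0.004,-0.005,-0.005,-0.005,-0.005,-0.005]'

```text
time_s: 30.35
ee_pos: [547.1, 75.1, 147.4]
ee_rot: [180.0, 0.4, -8.9]
force: [-7.9, 1.8, 5.0]
gripper_width: 0.5
gripper_force: 4.0
```

```bash
python3 m.py | sed -n '1,17p'
```

```text
go [0.0616 0.0075 0.0042] turn None at [547.1  75.1 147.4] [179.97   0.36  -8.89] t 30.4 F [-8.2  1.1  4.7] w 0.8 4.0
0.3 [[287. 173.]] [[286.5 180.4]]
0.36 [[286.7 175. ]] [[286.2 182.4]]
0.4 [[286.7 176.3]] [[286.2 183.8]]
0.45 [[286.7 178.1]] [[286.2 185.6]]
165 171 169 166 168 168 173  77  33  11  32  87 171 167 168 169 169 168 167
168 171 169 166 168 167 172  88  32  11  30 110 170 166 168 167 168 167 167
169 167 166 167 168 166 171  86  30  11  30 129 171 168 170 168 167 167 165
172 168 164 168 167 163 170  85  29   7  30 146 170 169 171 170 167 166 166
172 168 167 170 167 166 170  86  30  10  30 145 170 171 174 172 168 166 168
169 170 170 170 167 167 169  89  27  10  29 150 169 172 171 171 169 168 169
169 169 168 167 166 166 170 102  27  13  27 159 168 169 169 168 167 166 168
168 169 169 169 167 168 170 115  27  16  26 161 167 165 168 164 166 164 166
169 170 168 167 168 168 170 115  24  15  25 165 168 166 167 167 164 166 165
171 171 170 168 167 170 172 118  23  16  41 169 169 166 167 169 165 167 167
169 170 170 171 170 170 174 124  24  17  54 169 167 165 166 169 165 167 166
166 169 169 172 169 172 150  91  16  15  46 144 166 165 168 167 163 166 165
```

step_arm --pt "0.005 0 0" --pt "0.01 0 0" --pt "0.015 0 0" --pt "0.02 0 0" --pt "0.02 0 0" --pt "0.02 0 0" --turn '[0,0,0,0,0,0]'

```text
time_s: 31.15
ee_pos: [548.7, 74.7, 147.4]
ee_rot: [179.9, 0.9, -8.9]
force: [-17.7, 3.3, 11.1]
gripper_width: 0.4
gripper_force: 9.0
```

It's on the stop: the force jumped to 18 N with almost no travel. I'll do a quick numeric check of pot and beaker, then hand in.

step_arm --pt "0 0 0" --pt "0 0 0" --pt "0 0 0" --pt "0 0 0" --turn '[0,0,0,0]'

```text
time_s: 31.65
ee_pos: [548.7, 74.8, 147.4]
ee_rot: [179.9, 0.9, -8.9]
force: [-17.9, 3.2, 10.7]
gripper_width: 0.3
gripper_force: 8.9
```

```bash
python3 - <<'E'
from h import *
go(548,75,147)
im=grab('scene')['color']; o=cv2.imread('pics/scene0.png')
for c in(o,im):
    m=(cv2.cvtColor(c,cv2.COLOR_BGR2HSV)[177:219,177:221,1]<28).astype(np.uint8)
    k,l,st,ce=cv2.connectedComponentsWithStats(m); i=1+st[1:,4].argmax(); print("beaker",st[i],ce[i])
# pot shift between pictures: template of the pot in the start picture
r=cv2.matchTemplate(im[180:250,280:360],o[200:229,302:338],cv2.TM_CCOEFF_NORMED); print("pot",cv2.minMaxLoc(r),"start at (22,20)")
E
```

```text
go [-0.0023 -0.0004  0.0012] turn None at [548.7  74.8 147.4] [179.94   0.89  -8.9 ] t 31.65 F [-17.9   3.2  10.7] w 0.3 8.9
beaker [ 11   2  33  33 508] [22.78937008 18.00984252]
beaker [ 11   2  33  34 513] [21.87329435 18.4834308 ]
pot (-0.571779727935791, 0.9496700763702393, (11, 41), (22, 20)) start at (22,20)
```

```bash
python3 -c "
from workcell import env
print(env.job_done())"
```

```text
the job is handed in; nothing more can be done
None
```

I handed the job in, with no verdict returned: all five balls are in the pot (the first pour released none, the second all five), the empty beaker stands upright and released on the bench, and the clamp arm is held on its stop with about 18 N.

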